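Refit the lens of the bench loupe

TASK

The inspection loupe on the leather bench has been taken apart. Lower the flanged lens into the loupe's cell, flange down, until it sits fully home, and let go of it there; then put the retaining ring over it and screw it clockwise until it is snug and clamps the lens, without overtightening, and leave it. Be gentle with the lens, never let it fall, and do not disturb the mallet, the punch or the tin.

Things in the scene. Friction and masses are not known exactly. Their poses are not given: they have to be found in the camera images.
- cell: The loupe's cell: a round grey open cup, 73 mm outside, on a dark 105 mm square plate fixed to the bench. Origin: on its axis at bench level, z up. Bore 53 mm in diameter; inside it the lens seats on a black spacer of unknown height, 17.7 to 20.0 mm above the bench. The bore has three thread starts, out to 65 mm diameter.
- cell_rim (a point): Centre of the cell's open mouth, level with its rim, 40 mm above the bench.
- notch (a point): Middle of the floor of one of three thread entry notches in the rim, each 30 degrees wide, on the cell's own x axis and at 120 and 240 degrees from it, floor 30.5 mm above the bench. From each a groove 6.5 mm high leads clockwise (seen from above), falling 0.07 mm per degree (4 mm per radian), to a stop 85 degrees on.
- lens_mid (a point): Steel lens mount with glass in the top, standing on its flange: flange 51 mm in diameter and 8 mm thick (1 mm clearance all round in the bore), above it a 35 mm diameter barrel to grip, 42 mm high in all. This point: on its axis, 21 mm above the underside; z up. Seated, the barrel's top stands about 20 mm above the cell's rim.
- lens_base (a point): Centre of the underside of the lens mount's flange.
- ring_mid (a point): Aluminium retaining ring, 32 mm high, hole 41 mm in diameter (goes over the lens barrel). Lower 18.5 mm: round skirt, 50 mm in diameter, with three radial pins. Upper 13.5 mm: hexagonal collar to grip, 50 mm across flats, middles of the flats at 0, 60, 120 ... degrees from the ring's own x axis. This point: on its axis, 16 mm above the underside; z up.
- ring_base (a point): Centre of the ring's underside: 28.5 mm above the bench when the pins stand on the notch floors. Turned clockwise the ring sinks along the grooves until its skirt meets the lens flange; after some slack turning the pins wedge under the groove roofs. Snug, 28 to 62 degrees past the notch: about 0.2 N m to turn; 0.4 is too tight.
- pin (a point): Centre of one of the ring's three radial pins, 5 mm in diameter, reaching 31 mm from the axis, 4.5 mm above the ring's underside, on the ring's own x axis and at 120 and 240 degrees from it.
- mallet: Round-headed wooden mallet lying on the bench, head 68 mm in diameter and 100 mm long, handle 160 mm; leave alone. Origin at bench level near the head.
- punch: Steel three-pin hole punch lying on the bench, about 130 mm long; leave alone. Origin at bench level under its head.
- tin: Plain steel tin, 64 mm in diameter, 50 mm high; leave alone. Origin at the centre of its underside.
There are look-alikes about, which are no part of the job. Leave any pink or turquoise look-alike of the part that bears ring_mid alone.

How it is judged (in metres and radians):
On the way:
1. the lens sits home in the cell, released, with the ring still away (z of lens_base in the frame of cell below 0.0207 m and horizontal distance between lens_base and cell below 0.0025 m and angle between lens_base's own z axis and vertical below 0.06 rad and contact force between the fingers and lens below 0.1 N and distance between ring_base and lens_base above 0.06 m), for 0.2 s.
At the end, for the whole second after the job is handed in: Lens home on its seat in the cell (underside less than 20.7 mm above the bench, upright, centred to 2.5 mm); ring in its thread over it (underside less than 29.5 mm above the bench, level, centred to 3 mm), clamping the lens with more than 3 N; both released and at rest (z of lens_base in the frame of cell below 0.0207 m and horizontal distance between lens_base and cell below 0.0025 m and angle between each of lens_base, ring_base's own z axis and vertical below 0.06 rad and z of ring_base in the frame of cell below 0.0295 m and horizontal distance between ring_base and cell below 0.003 m and contact force between ring and lens above 3 N and linear speed of each of ring, lens below 0.02 m/s); the robot touches nothing.
It fails at once if the ring presses on the lens with more than 40 N (contact force between ring and lens above 40 N).
It fails at once if the lens is pushed against the cell with more than 40 N (contact force between lens and cell above 40 N).
It fails at once if the lens is let fall (from more than about 12 mm) (linear speed of lens above 0.5 m/s and contact force between the fingers and lens below 0.1 N).
It fails at once if the mallet, the punch or the tin is moved by more than 15 mm (distance of any of mallet, punch, tin from where it was at the start of the episode above 0.015 m).
It also fails if it takes over 69 s, if anything falls off the work surface, if the arm or the gripper's body presses on something with over 40 N, if the wrist force passes 120 N, or if a joint passes its speed limit or range.

ROBOT

A 6-joint arm with a two-finger parallel gripper is mounted at the origin on the work surface. World frame = base frame: x ahead of the robot, y to its left, z up, the work surface at z = 0. Lengths are in mm, angles in degrees, forces in N, time in s.
With the tool pointing down it reaches from about 400 to 825 mm from the base axis. Payload 7 kg.
Tool frame: the origin (TCP) lies at the very end of the fingers, on their centre line; the grasp point (between the pads) lies 19 mm behind it; z points along the fingers, y is the direction in which the jaws open and shut (so a half turn about z gives the same grasp; the last joint's range is limited). The gripper opens to 85 mm and grips with 20 to 120 N. Pads are 22 mm wide; open, the fingers measure 114 mm over their backs; the gripper's body (76 mm by 85 mm) begins 54 mm behind the grasp point. The pads swing forward as they close: fully open they stand 13 mm farther back than shut.
Start: joints at [80.048, 20.546, 0.682, 0, -70.136, -16.507], TCP at [300.758, 604.268, 231.302] pointing down, gripper open.
Joint ranges: [-176.03, 176.03], [-82.01, 121.73], [-58.28, 71.71], [-173.87, 95.51], [-174.79, -0.11], [-173.66, 173.66]. Speed limits (degrees/s): [136.94, 136.94, 172.46, 180, 180, 180].

INTERFACE

Orientations are given as a 3x3 rotation matrix whose columns are the frame's x, y, z axes.
In Python, from cell import monitor, vision, sign_off gives the robot as it stands. The module is installed in compiled form; this text tells all that it offers.
- The arm moves only by the shell command python3 -m pendant 'ROWS'. ROWS is a JSON object of lists of equal length, an entry for each row: "travel": the shift along the tool's x, y, z in m, a list of three; "turn": the turn, a rotation vector about the tool's x, y, z in degrees, a list of three; "grip": the closure in counts, from 0 (fully open) to 255 (shut). In form: {"travel": [[x, y, z], ...], "turn": [[rx, ry, rz], ...], "grip": [grip, ...]}. A call has 1 to 20 rows; each row shifts and turns the commanded pose from where the row before left it, along the tool's axes as they then stand; what a row does not reach is not made up. A row lasts 1/8 s, in which the tool goes at most 62.5 mm and 10.7 degrees, less where a joint would pass 70% of its speed; a pose out of reach is approached as far as the arm can. A call with a gripper value outside its range is refused whole. The fingers move at their own pace and stop on an object; the grip force is fixed at half the most. Time passes only in rows, so rows that do not move let the fingers close. It gives the time, the measured TCP pose, the force and the opening at its end, in the units of the state.
- monitor.get_state(): the state, without advancing time (a new reading comes with each control period).
- vision.get_image(name): name is "scene" or "top"; returns a dict with "pixels" (420x560x3 uint8, blue, green, red), "intrinsics" (3x3 intrinsics, pixels), "origin" and "attitude" of the camera in the world. Camera axes: x right, y down, z forward; pixel columns grow to the right and rows downward; lengths in mm; the calibration is good to about 2 mm. A picture is of the moment at which its call begins. There is no depth.
- sign_off(): hands the job in, once; it reports no verdict.
Trained networks look in a picture, given as the dict that the camera call returned (one of the last four; its "shot" number tells which), for a name from the list of things; names that differ only in an ending like _2 or _b are one class to them, and where a whole thing is asked for, a point or a joint stands for the part that bears it (a point fixed in the world has none). Each returns a list of dicts, best first, with "conf" (0 to 1); they miss things now and then, are a little off and sometimes report something else, mostly with a low value. They report only what shows in the picture. A call takes as long as a camera call. They do not tell look-alikes from the thing itself.
- vision.search_frame(query, picture): "location" ([column, row] in pixels, amid what is visible of it).
- vision.trace(query, picture): "pixels" (420x560 bool, what is visible of it) and "location" ([column, row] in pixels, amid what is visible of it).
- vision.place_of(query, picture): "location" ([column, row] in pixels: a listed point, or the origin of a listed thing).
The state is a dict: "time": time; "joints": joint angles; "qvel": joint speeds; "joint_efforts": joint torques, N m; "tool_pos": TCP position; "tool_rot": TCP orientation; "force": force on the tool from outside, world axes, zero at the start; "torque": the same for the moment, N m; "grip_width": finger opening in mm.
Only numpy, scipy, OpenCV 4.12 (cv2) and the standard library are available. Lean on these libraries where they do the work, as an engineer would, in place of code of your own. Each camera call takes 0.05 s, during which the arm holds its last target.

## Working session

There is one attempt and no reset: what is moved stays moved. The work goes in short steps, Python scripts to look and compute and a shell command to move; the robot and the scene stay as the last step left them, time stands still between calls to the robot, and variables do not carry over. Pictures are saved under pics/ and viewed, and the job is handed in when it is done.

```bash
mkdir -p pics; cat > h.py <<'E'
import numpy as np, cv2
from cell import monitor, vision
def ray(im,p):
    K=np.array(im["intrinsics"]);R=np.array(im["attitude"]);o=np.array(im["origin"]).ravel()
    d=R@np.linalg.solve(K,[p[0],p[1],1]);return o,d
def atz(im,p,z):
    o,d=ray(im,p);return o+d*(z-o[2])/d[2]
def proj(im,X):
    K=np.array(im["intrinsics"]);R=np.array(im["attitude"]);o=np.array(im["origin"]).ravel()
    c=K@(R.T@(np.array(X)-o));return c[:2]/c[2]
def tri(obs):
    A=np.zeros((3,3));b=np.zeros(3)
    for im,p in obs:
        o,d=ray(im,p);d=d/np.linalg.norm(d);M=np.eye(3)-np.outer(d,d);A+=M;b+=M@o
    return np.linalg.solve(A,b)
E
python3 - <<'E'
from h import *
s=monitor.get_state();print(s["time"],s["tool_pos"],np.round(s["tool_rot"],3),s["grip_width"],s["force"])
for n in("top","scene"):
    im=vision.get_image(n);cv2.imwrite(f"pics/{n}0.png",im["pixels"]);print(n,im["origin"],np.round(im["attitude"],3).tolist(),im["intrinsics"])
    for q,z in(("cell_rim",40),("notch",30.5),("lens_mid",21),("lens_base",0),("ring_mid",16),("pin",4.5),("mallet",0),("punch",0),("tin",0)):
        for r in vision.place_of(q,im)[:5]: print(q,np.round(r["conf"],2),np.round(r["location"],1),np.round(atz(im,r["location"],z),1))
print(monitor.get_state()["time"])
E
```

```text
0.0 [300.55481259 603.85455377 230.35651038] [[ 0.895 -0.446 -0.001]
 [-0.446 -0.895 -0.002]
 [ 0.     0.002 -1.   ]] 85.61047766312181 [0.10313503 0.12558968 0.14824035]
top [526.40551322  55.89965314 912.43422715] [[0.026, -0.999, 0.035], [-0.999, -0.025, 0.025], [-0.024, -0.036, -0.999]] [[385.3263363    0.         285.06063822]
 [  0.         385.3263363  203.38190957]
 [  0.           0.           1.        ]]
cell_rim 0.86 [298.5 212.2] [538.1  46.9  40. ]
cell_rim 0.58 [425.2 234.8] [ 494.8 -237.9   40. ]
notch 0.83 [296.2 199.8] [566.5  52.8  30.5]
lens_mid 0.71 [424.5 236.7] [ 489.7 -242.8   21. ]
lens_base 0.66 [422.3 232.2] [ 499.2 -244.6    0. ]
ring_mid 0.76 [180. 223.] [506.1 323.   16. ]
ring_mid 0.74 [230.5 203.5] [554.7 205.9  16. ]
ring_mid 0.68 [221.8 243.7] [460.5 223.3  16. ]
ring_mid 0.64 [216.8 282.6] [370.2 232.1  16. ]
pin 0.6 [167.8 224.8] [500.8 355.4   4.5]
pin 0.59 [214.1 252. ] [439.7 243.1   4.5]
pin 0.54 [215.8 203.5] [554.2 242.8   4.5]
mallet 0.33 [226.2 245. ] [456.6 215.7   0. ]
punch 0.77 [319.5 129.3] [737.2   1.4   0. ]
tin 0.56 [423.8 161. ] [ 
[... 370 characters left out ...]

notch 0.95 [269.7 225.1] [563.3  54.3  30.5]
lens_mid 0.73 [127.2 236.1] [ 495.  -244.4   21. ]
lens_base 0.78 [128.2 244.5] [ 497.3 -246.3    0. ]
ring_mid 0.91 [317.7 195.2] [463.8 215.3  16. ]
ring_mid 0.82 [331.6 218.4] [564.8 205.8  16. ]
ring_mid 0.66 [322.1 194.8] [465.4 226.7  16. ]
ring_mid 0.65 [363.1 198.8] [513.4 317.1  16. ]
ring_mid 0.58 [310.  178.5] [381.8 229.1  16. ]
pin 0.8 [324.7 192. ] [439.2 247.    4.5]
pin 0.72 [373.3 198.9] [506.7 352.1   4.5]
pin 0.65 [299.4 174.9] [337.2 216.9   4.5]
pin 0.64 [342.7 216.7] [552.7 242.    4.5]
mallet 0.67 [417.7 244.2] [692.2 357.3   0. ]
punch 0.84 [271.5 295. ] [734.3   1.    0. ]
tin 0.74 [137.8 301.1] [ 671.2 -238.4    0. ]
1.0
```

View pics/top0.png

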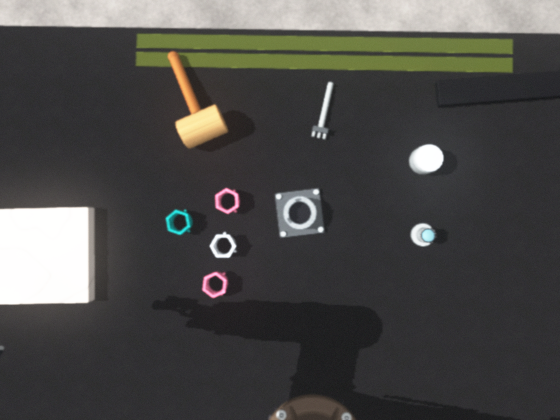

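View pics/scene0.png

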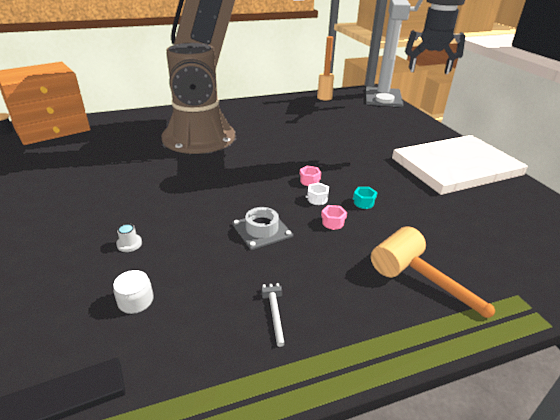

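```bash
python3 - <<'E'
import cv2,numpy as np
t=cv2.imread("pics/top0.png");s=cv2.imread("pics/scene0.png")
z=lambda i,x,y,w,h:cv2.resize(i[y:y+h,x:x+w],(400,300),interpolation=cv2.INTER_CUBIC)
cv2.imwrite("pics/zoom0.png",np.vstack([np.hstack([z(t,150,185,160,120),z(t,260,185,80,60)]),np.hstack([z(s,285,150,120,90),z(s,220,190,80,60)])]))
E
```

```text
(no output)
```

View pics/zoom0.png

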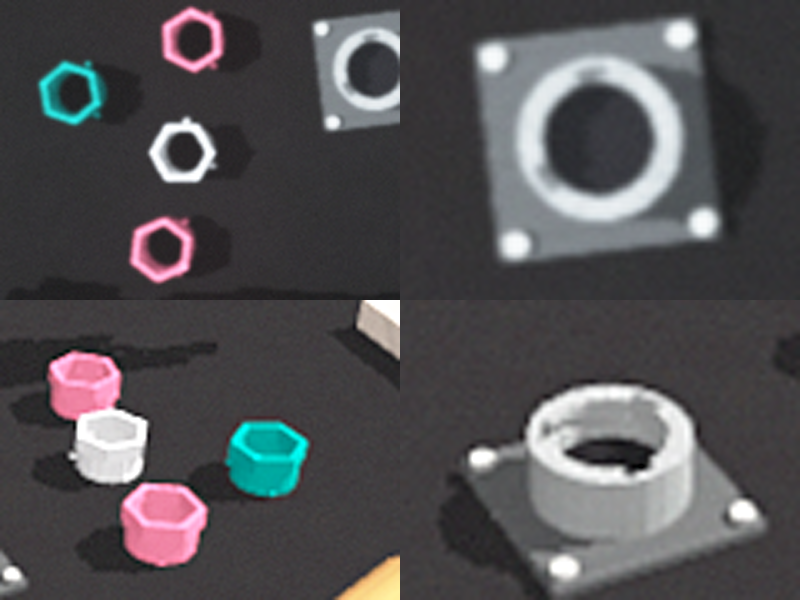

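```bash
cat > fit.py <<'E'
from h import *
from scipy.optimize import minimize
def circ(r,z,n=48):
    a=np.linspace(0,2*np.pi,n,endpoint=False);return np.c_[r*np.cos(a),r*np.sin(a),np.full(n,z)]
def hexa(af,z,yaw0=0):
    a=np.radians(30+60*np.arange(6));R=af/2/np.cos(np.pi/6);return np.c_[R*np.cos(a),R*np.sin(a),np.full(6,z)]
V=np.vstack
LENS=[V([circ(25.5,0),circ(25.5,8)]),V([circ(17.5,0),circ(17.5,42)])]
RING=[V([circ(25,0),circ(25,18.5)]),V([hexa(50,18.5),hexa(50,32)])]
for k in range(3):
    c,s=np.cos(k*2*np.pi/3),np.sin(k*2*np.pi/3);R=np.array([[c,-s,0],[s,c,0],[0,0,1]])
    a=np.linspace(0,2*np.pi,16)
    RING.append(V([np.c_[np.full(16,r),2.5*np.cos(a),4.5+2.5*np.sin(a)] for r in(20,31)])@R.T)
CELL=[V([circ(36.5,0),circ(36.5,40)])]
HOLE={"ring":circ(20.5,32)}
S=8
def sil(im,parts,x,y,yaw,z,box):
    u0,v0,w,h=box;c,s=np.cos(yaw),np.sin(yaw);R=np.array([[c,-s,0],[s,c,0],[0,0,1]])
    m=np.zeros((h*S,w*S),np.float32)
    for P in parts:
        Q=np.array([proj(im,p) for p in P@R.T+[x,y,z]]);Q=(Q-[u0,v0]+.5)*S-.5
        cv2.fillConvexPoly(m,cv2.convexHull(np.round(Q*16).astype(np.int32)),1.0,shift=4)
    return m.reshape(h,S,w,S).mean((1,3))
def fit(im,mask,parts,x0,y0,yaw=None,z=0):
    ys,xs=np.where(mask);box=(xs.min()-8,ys.min()-8,np.ptp(xs)+17,np.ptp(ys)+17)
    t=mask[box[1]:box[1]+box[3],box[0]:box[0]+box[2]].astype(np.float32)
    def cost(p):return np.sum((sil(im,parts,p[0],p[1],np.radians(p[2]) if len(p)>2 else 0,z,box)-t)**2)
    best=None
    for yw in([None] if yaw is None else yaw):
        p0=[x0,y0]+([] if yw is None else [yw])
        ini=np.array([p0]+[[p0[j]+(6 if j==i else 0) for j in range(len(p0))] for i in range(len(p0))])
        r=minimize(cost,p0,method="Nelder-Mead",options=dict(initial_simplex=ini,xatol=.05,fatol=.02))
        if yaw is not None: print("   yaw try",yw,np.round(r.x,1),round(r.fun,1))
        if best is None or r.fun<best.fun:best=r
    return best.x,best.fun,t.sum()
E
python3 - <<'E'
from fit import *
for n in("top","scene"):
    im=vision.get_image(n)
    for q,parts,x,y in(("lens_mid",LENS,497,-245),("ring_mid",RING,461,220)):
        for r in vision.trace(q,im):
            c=atz(im,r["location"],16)
            if np.hypot(c[0]-x,c[1]-y)>35: continue
            m=r["pixels"]
            print(n,q,r["conf"],m.sum(),fit(im,m,parts,x,y,yaw=[0,30,60,90] if q[0]=="r" else None));break
    # cell rim by brightness ellipse
    for r in vision.trace("cell",im)[:1]:
        print("cell",r["conf"],r["pixels"].sum(),r["location"])
        cv2.imwrite(f"pics/cellmask_{n}.png",r["pixels"]*255)
    np.save(f"{n}.npy",im,allow_pickle=True)
print(monitor.get_state()["time"])
E
```

```text
top lens_mid 0.92 392 (array([ 493.82975459, -244.20936761]), np.float64(26.916259765625), np.float32(392.0))
   yaw try 0 [456.6 218.9   2.3] 247.4
   yaw try 30 [456.7 219.2  36.9] 258.0
   yaw try 60 [457.  219.   67.7] 247.6
   yaw try 90 [456.7 219.4  92. ] 256.9
top ring_mid 0.47 209 (array([456.62899294, 218.87825014,   2.28523332]), np.float64(247.419189453125), np.float32(209.0))
cell 0.91 1528 [304.3, 224.6]
scene lens_mid 0.92 496 (array([ 496.05880356, -245.77089691]), np.float64(33.3623046875), np.float32(496.0))
   yaw try 0 [457.2 215.8   6.8] 10.2
   yaw try 30 [457.2 216.   59.5] 16.0
   yaw try 60 [457.1 215.7  67.4] 15.9
   yaw try 90 [457.1 216.1 119.4] 10.1
scene ring_mid 0.91 407 (array([457.08203665, 216.06890181, 119.35829135]), np.float64(10.075439453125), np.float32(407.0))
cell 0.97 1409 [258.9, 230.5]
1.4[ WARN:0@3.310] global loadsave.cpp:1063 imwrite_ Unsupported depth image for selected encoder is fallbacked to CV_8U.
```

```bash
python3 - <<'E'
from fit import *
def fill(m):
    c,_=cv2.findContours(m.astype(np.uint8),cv2.RETR_EXTERNAL,cv2.CHAIN_APPROX_NONE)
    o=np.zeros(m.shape,np.uint8);cv2.drawContours(o,[max(c,key=cv2.contourArea)],-1,1,-1);return o>0
for n in("top","scene"):
    im=np.load(n+".npy",allow_pickle=True).item();g=cv2.cvtColor(im["pixels"],cv2.COLOR_BGR2GRAY).astype(float)
    for q,parts,(x,y),zz in(("ring",RING,(457,218),16),("lens",LENS,(495,-245),16),("cell",CELL,(541,48),40)):
        u,v=proj(im,[x,y,zz]);u,v=int(u),int(v);w=22 if q!="cell" else 20
        sub=g[v-w:v+w,u-w:u+w]
        if q=="cell" and n=="scene":
            print(np.round(sub[:,w].astype(int)),np.round(sub[w].astype(int)))
        for th in((90,110,130) if q!="cell" else(120,140,160)):
            m=np.zeros(g.shape,bool);m[v-w:v+w,u-w:u+w]=sub>th;m=fill(m)
            print(n,q,th,m.sum(),fit(im,m,parts,x,y,yaw=[0,30] if q=="ring" else None)[:2])
E
```

```text
yaw try 0 [456.3 220.6   1.7] 59.6
   yaw try 30 [457.1 219.8  31.6] 76.0
top ring 90 543 (array([456.3351995 , 220.56981351,   1.74266947]), np.float64(59.61328125))
   yaw try 0 [456.9 220.9   3.8] 47.2
   yaw try 30 [456.9 220.   31. ] 62.0
top ring 110 526 (array([456.87777324, 220.91117033,   3.82119729]), np.float64(47.222412109375))
   yaw try 0 [456.4 220.6   3. ] 32.5
   yaw try 30 [456.8 220.2  36.6] 55.6
top ring 130 508 (array([456.35919667, 220.56118976,   3.00938315]), np.float64(32.541748046875))
top lens 90 469 (array([ 495.1109055 , -240.81655355]), np.float64(36.8271484375))
top lens 110 450 (array([ 495.07388623, -241.09823885]), np.float64(30.015380859375))
top lens 130 421 (array([ 494.71732032, -241.17439446]), np.float64(32.3671875))
top cell 120 1400 (array([538.47732145,  48.25643161]), np.float64(559.578125))
top cell 140 948 (array([538.41426594,  45.44926362]), np.float64(107.856689453125))
top cell 160 879 (array([538.1219866 ,  45.72669362]), np.float64(39.479248046875))
   yaw try 0 [456.5 218.4  -1.7] 293.4
   yaw try 30 [456.3 218.   55.6] 301.1
scene
[... 593 characters left out ...]
, np.float64(22.914306640625))
scene lens 130 516 (array([ 496.75300683, -243.52100598]), np.float64(26.73876953125))
[ 60  65  62  63  63  64  62  59  63  56  72 210 255 224 156 149 151 152
 150 152 146  94  20  40  42  33  21 180 247 243 211 145 152 151 153 154
 150 152 153 152] [ 56  47 171 239 232 158 114 181 193 218 227 210 186 159 153 162 164 156
 147 147 146 153 159 156 154 148 144 143 144 137 158 224 234 234 247 170
  41  58  61  64]
scene cell 120 941 (array([534.30400913,  46.05418993]), np.float64(158.623046875))
scene cell 140 833 (array([531.47995194,  47.47005498]), np.float64(113.04833984375))
scene cell 160 638 (array([528.17863268,  48.60706937]), np.float64(301.6728515625))
```

```bash
python3 - <<'E'
from fit import *
D={}
for n,(u0,v0,w,h) in(("top",(270,183,60,60)),("scene",(228,198,70,52))):
    im=np.load(n+".npy",allow_pickle=True).item();g=cv2.cvtColor(im["pixels"],cv2.COLOR_BGR2GRAY)
    sub=g[v0:v0+h,u0:u0+w];k,l,st,c=cv2.connectedComponentsWithStats((sub>185).astype(np.uint8))
    pts=[]
    for i in range(1,k):
        if 4<st[i,4]<60:
            x,y,a,b=st[i,:4];x-=2;y-=2;a+=4;b+=4
            ww=np.clip(sub[max(y,0):y+b,max(x,0):x+a].astype(float)-150,0,None);yy,xx=np.mgrid[max(y,0):max(y,0)+ww.shape[0],max(x,0):max(x,0)+ww.shape[1]]
            p=(u0+(xx*ww).sum()/ww.sum(),v0+(yy*ww).sum()/ww.sum());pts.append(p)
    print(n,np.round(pts,1).tolist());D[n]=(im,pts)
    print([np.round(atz(im,p,9),1).tolist() for p in pts])
im,_=D["top"];im2,_=D["scene"]
for nm,i,zz in(("top",im,1),("scene",im2,1)):
    b=i["pixels"].copy();u,v=proj(i,[538.3,45.7,40]).astype(int)
    b=b[v-32:v+33,u-40:u+40];f=7;B=cv2.resize(b,None,fx=f,fy=f,interpolation=cv2.INTER_CUBIC)
    for r,z,col in((36.5,40,(0,0,255)),(26.5,40,(0,255,0)),(32.5,40,(255,255,0)),(36.5,6,(0,0,255))):
        P=np.array([(proj(i,q+[538.3,45.7,0])-[u-40,v-32]+.5)*f-.5 for q in circ(r,z)]);cv2.polylines(B,[np.round(P).astype(int).reshape(-1,1,2)],True,col,1)
    cv2.imwrite(f"pics/cellfit_{nm}.png",B)
E
```

```text
top [[315.4, 191.5], [278.1, 196.1], [320.1, 229.1], [282.6, 233.4]]
[[588.0, 8.1, 9.0], [575.0, 95.3, 9.0], [500.4, -4.8, 9.0], [487.9, 82.5, 9.0]]
scene [[235.9, 221.1], [288.1, 231.8], [252.4, 242.9]]
[[497.7, -6.1, 9.0], [572.6, 95.0, 9.0], [585.6, 7.7, 9.0]]
```

View pics/cellfit_top.png

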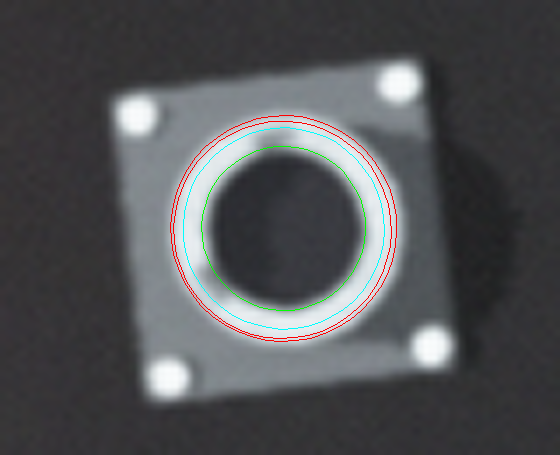

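View pics/cellfit_scene.png

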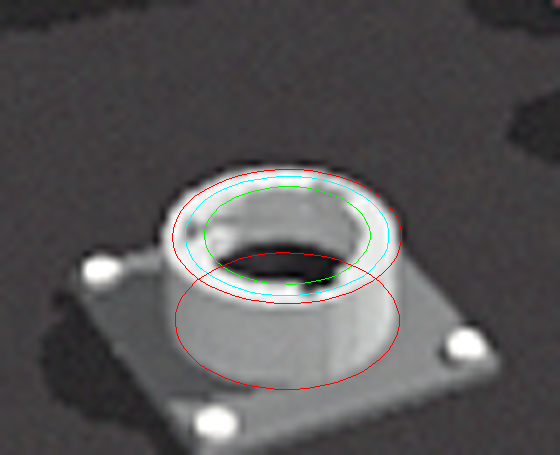

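```bash
cat > go.py <<'E'
import sys;from h import *
def rel(t):
    s=monitor.get_state();R=np.array(s["tool_rot"]);d=R.T@(np.array(t)-np.array(s["tool_pos"]));return d
def st():
    s=monitor.get_state();R=np.array(s["tool_rot"]);print("t",round(s["time"],2),"pos",np.round(s["tool_pos"],1),"yaw_y",round(np.degrees(np.arctan2(R[1,1],R[0,1])),1),"tilt",np.round(R[:,2],3),"w",round(s["grip_width"],1),"F",np.round(s["force"],1),"T",np.round(s["torque"],2),"j",np.round(s["joints"],0))
if __name__=="__main__":
    st()
    if len(sys.argv)>3: print("rel m",np.round(rel([float(a) for a in sys.argv[1:4]])/1000,4))
E
python3 -m pendant '{"travel":[[0.0368,0.0447,0.008],[0.0368,0.0447,0.008],[0.0368,0.0447,0.008],[0.0368,0.0447,0.008],[0.0368,0.0447,0.008],[0.0368,0.0447,0.008],[0.0368,0.0447,0.008],[0.0368,0.0447,0.008],[0.0368,0.0447,0.008],[0.0368,0.0447,0.008],[0.0368,0.0447,0.008],[0.0368,0.0447,0.008],[0.0368,0.0447,0.008],[0.0368,0.0447,0.008],[0.0368,0.0447,0.008]],"turn":[[0,0,0],[0,0,0],[0,0,0],[0,0,0],[0,0,0],[0,0,0],[0,0,0],[0,0,0],[0,0,0],[0,0,0],[0,0,0],[0,0,0],[0,0,0],[0,0,0],[0,0,0]],"grip":[0,0,0,0,0,0,0,0,0,0,0,0,0,0,0]}'; python3 go.py 495.9 -242.4 24
```

```text
time: 3.28
tool_pos: [496.7, -244.1, 111.3]
tool_rot: [[0.895, -0.445, 0.001], [-0.445, -0.895, -0.0], [0.001, -0.0, -1.0]]
force: [2.4, 0.9, 0.3]
grip_width: 85.6
t 3.27 pos [ 496.7 -244.1  111.3] yaw_y -116.5 tilt [ 0.001 -0.    -1.   ] w 85.6 F [2.4 0.9 0.3] T [ 0.07 -0.18  0.01] j [ -6.  15. -24.   0. -51.  69.]
rel m [-0.0015 -0.0011  0.0873]
```

```bash
python3 -m pendant '{"travel":[[-0.0015,-0.0011,0.03],[0,0,0.03],[0,0,0.0273],[0,0,0],[0,0,0],[0,0,0],[0,0,0],[0,0,0],[0,0,0]],"turn":[[0,0,0],[0,0,0],[0,0,0],[0,0,0],[0,0,0],[0,0,0],[0,0,0],[0,0,0],[0,0,0]],"grip":[0,0,0,0,255,255,255,255,255]}'; python3 go.py 495.9 -242.4 24
```

```text
time: 4.4
tool_pos: [496.0, -240.4, 25.5]
tool_rot: [[0.895, -0.445, 0.002], [-0.445, -0.895, -0.001], [0.002, -0.0, -1.0]]
force: [-2.0, 0.7, 7.9]
grip_width: 32.5
t 4.4 pos [ 496.  -240.4   25.5] yaw_y -116.4 tilt [ 0.002 -0.001 -1.   ] w 32.5 F [-2.   0.7  7.9] T [0.35 0.69 0.01] j [ -5.  22. -29.   0. -39.  69.]
rel m [0.0008 0.0018 0.0015]
```

```bash
python3 -m pendant '{"travel":[[0,0,0],[0,0,0],[0,0,0],[0,0,0],[0,0,0]],"turn":[[0,0,0],[0,0,0],[0,0,0],[0,0,0],[0,0,0]],"grip":[255,255,0,0,0]}'; python3 go.py 495.9 -242.4 24;  python3 -m pendant '{"travel":[[0,0,0],[0,0,0],[0,0,0],[0,0,0],[0,0,0],[0,0,0],[0,0,0],[0,0,0],[0,0,0],[0,0,0]],"turn":[[0,0,0],[0,0,10],[0,0,10],[0,0,10],[0,0,10],[0,0,10],[0,0,10],[0,0,10],[0,0,10],[0,0,10]],"grip":[0,0,0,0,0,0,0,0,0,0]}'; python3 go.py 495.9 -242.4 24
```

```text
time: 5.03
tool_pos: [495.4, -240.2, 24.0]
tool_rot: [[0.895, -0.445, 0.0], [-0.445, -0.895, -0.0], [0.0, -0.0, -1.0]]
force: [-0.3, 0.6, 0.6]
grip_width: 84.1
t 5.03 pos [ 495.4 -240.2   24. ] yaw_y -116.5 tilt [ 0. -0. -1.] w 84.1 F [-0.3  0.6  0.6] T [-0.03  0.   -0.02] j [ -5.  22. -29.  -0. -39.  69.]
rel m [0.0014 0.0017 0.    ]
time: 6.28
tool_pos: [495.3, -240.3, 23.9]
tool_rot: [[-0.451, -0.893, -0.0], [-0.893, 0.451, 0.0], [0.0, 0.0, -1.0]]
force: [-0.6, -0.3, -0.5]
grip_width: 85.4
t 6.28 pos [ 495.3 -240.3   23.9] yaw_y 153.2 tilt [-0.  0. -1.] w 85.4 F [-0.6 -0.3 -0.5] T [-0.   -0.02 -0.  ] j [ -5.  22. -29.   0. -39. -21.]
rel m [ 0.0016 -0.0015 -0.0001]
```

```bash
python3 -m pendant '{"travel":[[0,0,0],[0,0,0],[0,0,0],[0,0,0],[0,0,0],[0,0,0]],"turn":[[0,0,0],[0,0,0],[0,0,0],[0,0,0],[0,0,0],[0,0,0]],"grip":[255,255,255,255,255,255]}'; python3 go.py; python3 - <<'E'
from fit import *
for n in("top","scene"):
    im=vision.get_image(n);cv2.imwrite(f"pics/{n}1.png",im["pixels"]);np.save(n+"1.npy",im,allow_pickle=True)
    u,v=proj(im,[495.5,-240.5,20]).astype(int)
    b=im["pixels"][v-40:v+41,u-40:u+41];f=5;B=cv2.resize(b,None,fx=f,fy=f,interpolation=cv2.INTER_CUBIC)
    for r,z,col in((25.5,0,(0,0,255)),(25.5,8,(0,255,0))):
        P=np.array([(proj(im,q+[495.4,-240.3,0])-[u-40,v-40]+.5)*f-.5 for q in circ(r,z)]);cv2.polylines(B,[np.round(P).astype(int).reshape(-1,1,2)],True,col,1)
    cv2.imwrite(f"pics/lensg_{n}.png",B)
t=[cv2.imread(f"pics/lensg_{n}.png") for n in("top","scene")];cv2.imwrite("pics/lensg.png",np.hstack(t))
E
```

```text
time: 7.02
tool_pos: [495.6, -240.4, 24.4]
tool_rot: [[-0.445, -0.896, 0.001], [-0.896, 0.445, -0.0], [-0.0, -0.001, -1.0]]
force: [0.1, 1.0, 6.0]
grip_width: 32.8
t 7.03 pos [ 495.6 -240.4   24.4] yaw_y 153.6 tilt [ 0.001 -0.    -1.   ] w 32.8 F [0.1 1.  6. ] T [0.19 0.35 0.09] j [ -5.  22. -29.   0. -39. -21.]
```

View pics/lensg.png

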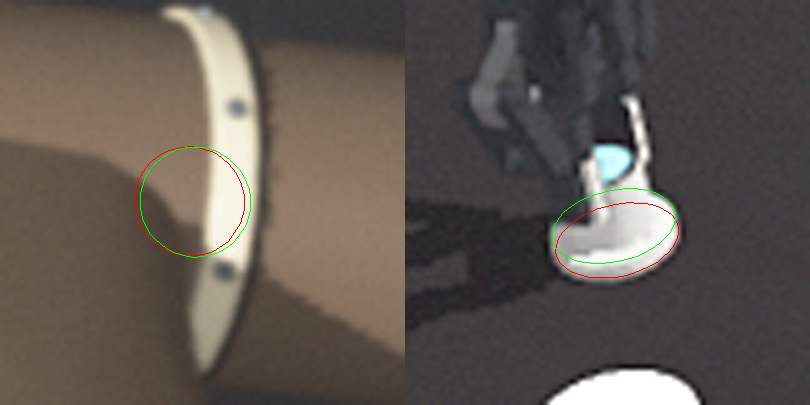

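```bash
python3 -m pendant '{"travel":[[0,0,-0.02],[0,0,-0.035],[-0.0342,0.0113,0],[-0.0342,0.0113,0],[-0.0342,0.0113,0],[-0.0342,0.0113,0],[-0.0342,0.0113,0],[-0.0342,0.0113,0],[-0.0342,0.0113,0],[-0.0342,0.0113,0],[0,0,0],[0,0,0]],"turn":[[0,0,0],[0,0,0],[0,0,0],[0,0,0],[0,0,0],[0,0,0],[0,0,0],[0,0,0],[0,0,0],[0,0,0],[0,0,0],[0,0,0]],"grip":[255,255,255,255,255,255,255,255,255,255,255,255]}'; python3 go.py; python3 - <<'E'
from fit import *
s=monitor.get_state();p=np.array(s["tool_pos"])
T=[]
for n in("top","scene"):
    im=vision.get_image(n);cv2.imwrite(f"pics/{n}2.png",im["pixels"]);np.save(n+"2.npy",im,allow_pickle=True)
    u,v=proj(im,[p[0],p[1],45]).astype(int)
    b=im["pixels"][v-40:v+41,u-40:u+41];f=5;B=cv2.resize(b,None,fx=f,fy=f,interpolation=cv2.INTER_CUBIC)
    for r,z,col in((25.5,p[2]-24,(0,0,255)),(25.5,p[2]-16,(0,255,0)),(36.5,40,(255,0,255))):
        P=np.array([(proj(im,q+[p[0],p[1],0])-[u-40,v-40]+.5)*f-.5 for q in circ(r,z)]);cv2.polylines(B,[np.round(P).astype(int).reshape(-1,1,2)],True,col,1)
    T.append(B)
cv2.imwrite("pics/over.png",np.hstack(T))
E
```

```text
time: 8.62
tool_pos: [535.7, 44.8, 78.5]
tool_rot: [[-0.445, -0.896, -0.001], [-0.896, 0.445, -0.0], [0.001, 0.001, -1.0]]
force: [-0.5, 0.3, -1.6]
grip_width: 32.6
t 8.62 pos [535.7  44.8  78.5] yaw_y 153.6 tilt [-0.001 -0.    -1.   ] w 32.6 F [-0.5  0.3 -1.6] T [-0.1   0.09 -0.01] j [ 26.  17. -28.  -0. -46. -52.]
```

View pics/over.png

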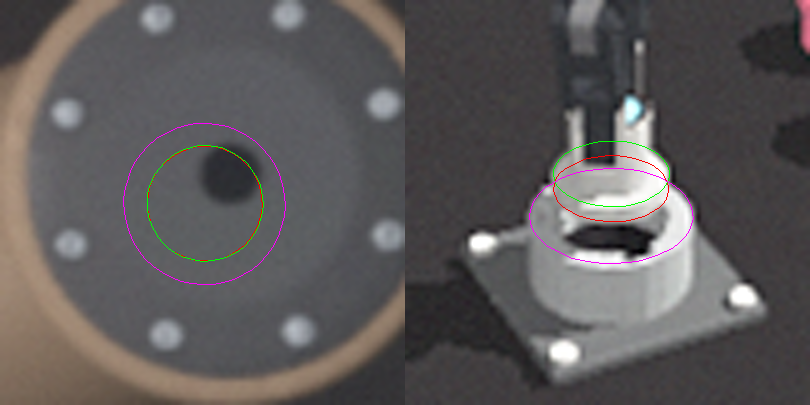

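```bash
python3 - <<'E'
from fit import *
im=np.load("scene2.npy",allow_pickle=True).item();p=np.array([535.7,44.8,78.5])
u,v=proj(im,[p[0],p[1],45]).astype(int)
b=im["pixels"][v-20:v+17,u-20:u+20];f=10;A=cv2.resize(b,None,fx=f,fy=f,interpolation=cv2.INTER_CUBIC);B=A.copy()
for r,z,col in((25.5,p[2]-24,(0,0,255)),(25.5,p[2]-16,(0,255,0)),(36.5,40,(255,0,255)),(32.5,40,(255,255,0)),(26.5,40,(0,200,255))):
    P=np.array([(proj(im,q+[p[0],p[1],0])-[u-20,v-20]+.5)*f-.5 for q in circ(r,z)]);cv2.polylines(B,[np.round(P).astype(int).reshape(-1,1,2)],True,col,1)
cv2.imwrite("pics/over2.png",np.hstack([A,B]))
E
```

```text
(no output)
```

View pics/over2.png

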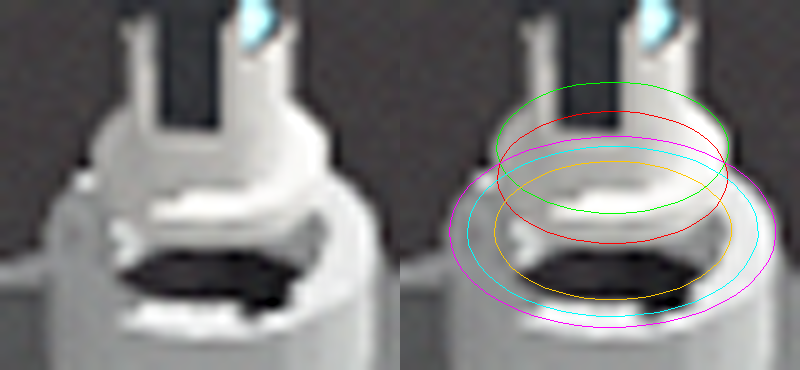

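```bash
python3 -m pendant '{"travel":[[-0.0008,-0.0021,0],[0,0,0.006],[0,0,0.006],[0,0,0],[0,0,0]],"turn":[[0,0,0],[0,0,0],[0,0,0],[0,0,0],[0,0,0]],"grip":[255,255,255,255,255]}'; python3 go.py 538 44.6 60
python3 -m pendant '{"travel":[[0,0,0.002],[0,0,0.001],[0,0,0.001],[0,0,0]],"turn":[[0,0,0],[0,0,0],[0,0,0],[0,0,0]],"grip":[255,255,255,255]}'; python3 go.py 538 44.6 60
```

```text
time: 9.35
tool_pos: [538.5, 44.7, 66.9]
tool_rot: [[-0.445, -0.895, -0.0], [-0.895, 0.445, -0.0], [0.0, 0.0, -1.0]]
force: [1.0, -0.0, -1.5]
grip_width: 32.7
t 9.35 pos [538.5  44.7  66.9] yaw_y 153.5 tilt [-0. -0. -1.] w 32.7 F [ 1.  -0.  -1.5] T [ 0.02 -0.04  0.02] j [ 26.  18. -28.   0. -44. -52.]
rel m [0.0003 0.0004 0.0069]
time: 9.85
tool_pos: [538.3, 44.6, 62.9]
tool_rot: [[-0.446, -0.895, -0.0], [-0.895, 0.446, -0.0], [0.0, 0.0, -1.0]]
force: [-1.1, -0.4, -1.7]
grip_width: 32.6
t 9.85 pos [538.3  44.6  62.9] yaw_y 153.5 tilt [-0. -0. -1.] w 32.6 F [-1.1 -0.4 -1.7] T [-0.14  0.21 -0.05] j [ 26.  18. -28.  -0. -44. -52.]
rel m [0.0002 0.0003 0.0029]
```

```bash
python3 -m pendant '{"travel":[[0,0,0.0015],[0,0,0.0015],[0,0,0]],"turn":[[0,0,0],[0,0,0],[0,0,0]],"grip":[255,255,255]}'
python3 -m pendant '{"travel":[[0,0,0.0015],[0,0,0.0015],[0,0,0.001],[0,0,0]],"turn":[[0,0,0],[0,0,0],[0,0,0],[0,0,0]],"grip":[255,255,255,255]}'; python3 go.py 538 44.6 60
```

```text
time: 10.22
tool_pos: [538.4, 44.7, 59.7]
tool_rot: [[-0.446, -0.895, -0.0], [-0.895, 0.446, -0.0], [0.0, 0.0, -1.0]]
force: [-1.0, 0.0, -1.8]
grip_width: 33.2
time: 10.72
tool_pos: [538.4, 44.7, 55.8]
tool_rot: [[-0.446, -0.895, -0.0], [-0.895, 0.446, -0.0], [0.0, 0.0, -1.0]]
force: [-2.1, -0.5, -1.5]
grip_width: 33.1
t 10.72 pos [538.4  44.7  55.8] yaw_y 153.5 tilt [-0. -0. -1.] w 33.1 F [-2.1 -0.5 -1.5] T [-0.22  0.39  0.02] j [ 26.  18. -29.  -0. -43. -52.]
rel m [ 0.0002  0.0004 -0.0042]
```

```bash
python3 -m pendant '{"travel":[[0.0002,0.0004,0.002],[0,0,0.002],[0,0,0.002],[0,0,0.002],[0,0,0]],"turn":[[0,0,0],[0,0,0],[0,0,0],[0,0,0],[0,0,0]],"grip":[255,255,255,255,255]}'
python3 -m pendant '{"travel":[[0,0,0.001],[0,0,0.001],[0,0,0]],"turn":[[0,0,0],[0,0,0],[0,0,0]],"grip":[255,255,255]}'; python3 go.py 538 44.6 60
```

```text
time: 11.35
tool_pos: [538.2, 44.8, 47.8]
tool_rot: [[-0.445, -0.895, 0.0], [-0.895, 0.445, 0.0], [-0.0, 0.0, -1.0]]
force: [-0.7, -0.4, -1.8]
grip_width: 32.8
time: 11.72
tool_pos: [538.2, 44.8, 46.0]
tool_rot: [[-0.446, -0.895, 0.0], [-0.895, 0.446, 0.0], [-0.0, -0.0, -1.0]]
force: [-1.0, -0.5, -0.8]
grip_width: 32.7
t 11.72 pos [538.2  44.8  46. ] yaw_y 153.5 tilt [ 0.  0. -1.] w 32.7 F [-1.  -0.5 -0.8] T [-0.05  0.07 -0.07] j [ 26.  19. -29.   0. -41. -52.]
rel m [ 0.0002  0.0001 -0.014 ]
```

Base ≈ 21.9 mm; nearing the seat. Steps of 1 mm.

```bash
for i in 1 ; do python3 -m pendant '{"travel":[[0,0,0.001],[0,0,0.001],[0,0,0]],"turn":[[0,0,0],[0,0,0],[0,0,0]],"grip":[255,255,255]}'; done
```

```text
time: 12.1
tool_pos: [538.2, 44.7, 43.9]
tool_rot: [[-0.446, -0.895, 0.0], [-0.895, 0.446, 0.0], [-0.0, -0.0, -1.0]]
force: [0.6, -0.6, -1.2]
grip_width: 32.8
```

```bash
python3 -m pendant '{"travel":[[0,0,0.0007],[0,0,0.0003],[0,0,0]],"turn":[[0,0,0],[0,0,0],[0,0,0]],"grip":[255,255,255]}'
```

```text
time: 12.48
tool_pos: [538.2, 44.7, 43.5]
tool_rot: [[-0.445, -0.895, 0.0], [-0.895, 0.445, 0.0], [-0.0, -0.0, -1.0]]
force: [-2.1, 0.2, 5.3]
grip_width: 33.1
```

```bash
python3 -m pendant '{"travel":[[0,0,0],[0,0,0],[0,0,0],[0,0,0],[0,0,-0.02],[0,0,-0.04],[0,0,-0.05],[0,0,0]],"turn":[[0,0,0],[0,0,0],[0,0,0],[0,0,0],[0,0,0],[0,0,0],[0,0,0],[0,0,0]],"grip":[0,0,0,0,0,0,0,0]}'; python3 go.py; python3 - <<'E'
from fit import *
im=vision.get_image("scene");np.save("scene3.npy",im,allow_pickle=True)
u,v=proj(im,[538,44.6,45]).astype(int)
b=im["pixels"][v-25:v+25,u-30:u+30];f=10;A=cv2.resize(b,None,fx=f,fy=f,interpolation=cv2.INTER_CUBIC)
cv2.imwrite("pics/seated.png",A)
E
```

```text
time: 13.48
tool_pos: [540.6, 45.5, 157.1]
tool_rot: [[-0.445, -0.896, 0.007], [-0.896, 0.445, 0.002], [-0.005, -0.005, -1.0]]
force: [0.7, 0.9, 0.0]
grip_width: 85.1
t 13.47 pos [540.6  45.5 157.1] yaw_y 153.6 tilt [ 0.007  0.002 -1.   ] w 85.1 F [0.7 0.9 0. ] T [0.02 0.03 0.03] j [ 26.  11. -22.   0. -56. -52.]
```

View pics/seated.png

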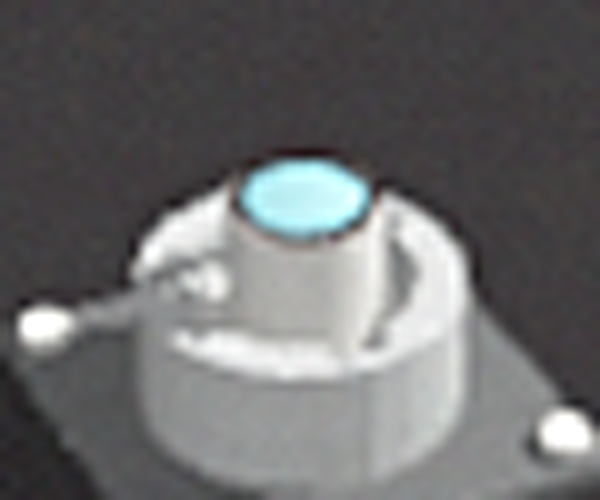

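```bash
python3 -m pendant '{"travel":[[-0.03,0.0378,0],[-0.03,0.0378,0.01],[-0.03,0.0378,0.02],[-0.03,0.0378,0.02],[0,0,0],[0,0,0],[0,0,0],[0,0,0],[0,0,0],[0,0,0],[0,0,0],[0,0,0],[0,0,0],[0,0,0]],"turn":[[0,0,0],[0,0,0],[0,0,0],[0,0,0],[0,0,-10],[0,0,-10],[0,0,-10],[0,0,-10],[0,0,-10],[0,0,-10],[0,0,-10],[0,0,-10],[0,0,-10],[0,0,0]],"grip":[0,0,0,0,0,0,0,0,0,0,0,0,0,0]}'; python3 go.py 456.5 219.8 17
```

```text
time: 15.28
tool_pos: [455.6, 218.9, 101.9]
tool_rot: [[0.895, -0.447, -0.002], [-0.447, -0.895, -0.001], [-0.001, 0.002, -1.0]]
force: [0.1, 1.1, -0.5]
grip_width: 85.4
t 15.28 pos [455.6 218.9 101.9] yaw_y -116.5 tilt [-0.002 -0.001 -1.   ] w 85.4 F [ 0.1  1.1 -0.5] T [ 0.02 -0.08  0.01] j [ 48.  12. -30.  -0. -48.  16.]
rel m [ 0.0005 -0.0013  0.0849]
```

```bash
python3 -m pendant '{"travel":[[0.0005,-0.0013,0.025],[0,0,0.03],[0,0,0.03],[0,0,0],[0,0,0],[0,0,0],[0,0,0],[0,0,0]],"turn":[[0,0,0],[0,0,0],[0,0,0],[0,0,0],[0,0,0],[0,0,0],[0,0,0],[0,0,0]],"grip":[0,0,0,0,255,255,255,255]}'; python3 go.py
python3 -m pendant '{"travel":[[0,0,0],[0,0,0],[0,0,0],[0,0,0],[0,0,0],[0,0,0],[0,0,0],[0,0,0],[0,0,0]],"turn":[[0,0,0],[0,0,0],[0,0,-10],[0,0,-10],[0,0,-10],[0,0,-10],[0,0,-10],[0,0,-10],[0,0,0]],"grip":[0,0,0,0,0,0,0,0,0]}'; python3 go.py;python3 -m pendant '{"travel":[[0,0,0],[0,0,0],[0,0,0],[0,0,0],[0,0,0]],"turn":[[0,0,0],[0,0,0],[0,0,0],[0,0,0],[0,0,0]],"grip":[255,255,255,255,255]}'; python3 go.py
```

```text
time: 16.27
tool_pos: [457.8, 220.9, 19.6]
tool_rot: [[0.895, -0.446, 0.002], [-0.446, -0.895, 0.001], [0.001, -0.002, -1.0]]
force: [-1.7, -0.5, 6.2]
grip_width: 48.4
t 16.27 pos [457.8 220.9  19.6] yaw_y -116.5 tilt [ 0.002  0.001 -1.   ] w 48.4 F [-1.7 -0.5  6.2] T [-0.4   0.54 -0.04] j [ 48.  19. -35.   0. -36.  16.]
time: 17.4
tool_pos: [457.3, 220.5, 18.1]
tool_rot: [[0.834, 0.551, 0.0], [0.551, -0.834, 0.0], [0.0, -0.0, -1.0]]
force: [0.1, -0.6, -0.7]
grip_width: 85.3
t 17.4 pos [457.3 220.5  18.1] yaw_y -56.5 tilt [ 0.  0. -1.] w 85.3 F [ 0.1 -0.6 -0.7] T [0.03 0.04 0.  ] j [ 48.  19. -35.   0. -36.  76.]
time: 18.02
tool_pos: [457.4, 220.5, 18.5]
tool_rot: [[0.834, 0.551, 0.0], [0.551, -0.834, 0.0], [0.0, 0.0, -1.0]]
force: [-1.2, 0.0, 4.8]
grip_width: 48.3
t 18.02 pos [457.4 220.5  18.5] yaw_y -56.5 tilt [ 0.  0. -1.] w 48.3 F [-1.2  0.   4.8] T [-0.2   0.54 -0.02] j [ 48.  19. -35.   0. -36.  76.]
```

```bash
python3 -m pendant '{"travel":[[0,0,-0.02],[0,0,-0.03],[0,0,-0.03],[-0.0074,0.0478,0],[-0.0074,0.0478,0],[-0.0074,0.0478,0],[-0.0074,0.0477,0],[0,0,0],[0,0,0],[0,0,0]],"turn":[[0,0,0],[0,0,0],[0,0,0],[0,0,0],[0,0,0],[0,0,0],[0,0,0],[0,0,-5],[0,0,0],[0,0,0]],"grip":[255,255,255,255,255,255,255,255,255,255]}'; python3 go.py 538.1 44.7 60; python3 - <<'E'
from fit import *
p=np.array(monitor.get_state()["tool_pos"])
im=vision.get_image("scene");np.save("scene4.npy",im,allow_pickle=True)
u,v=proj(im,[538,44.6,65]).astype(int)
b=im["pixels"][v-30:v+30,u-20:u+20];f=10;A=cv2.resize(b,None,fx=f,fy=f,interpolation=cv2.INTER_CUBIC);B=A.copy()
def dr(P,col):
    P=np.array([(proj(im,q)-[u-20,v-30]+.5)*f-.5 for q in P]);cv2.polylines(B,[np.round(P).astype(int).reshape(-1,1,2)],True,col,1)
zb=p[2]-18.3;O=[p[0],p[1],0]
dr(circ(25,zb)+O,(0,0,255));dr(circ(36.5,40)+O,(255,0,255));dr(circ(17.5,61.3)+O,(0,255,0))
for k in range(3):
    a=np.radians(8.5+120*k);c=np.array([np.cos(a),np.sin(a),0]);dr([O+25*c+[0,0,zb+4.5],O+31*c+[0,0,zb+4.5]],(255,0,0))
    for d in(-15,15):
        a=np.radians(8.5+120*k+d);c=np.array([np.cos(a),np.sin(a),0]);dr([O+26.5*c+[0,0,40],O+32.5*c+[0,0,40]],(0,255,255))
cv2.imwrite("pics/ringover.png",np.hstack([A,B]))
E
```

```text
time: 19.27
tool_pos: [537.9, 45.1, 97.9]
tool_rot: [[0.783, 0.622, -0.0], [0.622, -0.783, -0.0], [-0.0, -0.0, -1.0]]
force: [-0.4, -0.6, -1.1]
grip_width: 48.2
t 19.27 pos [537.9  45.1  97.9] yaw_y -51.6 tilt [-0. -0. -1.] w 48.2 F [-0.4 -0.6 -1.1] T [ 0.04 -0.03 -0.05] j [ 26.  15. -26.  -0. -48. 103.]
rel m [-0.0001  0.0004  0.0379]
```

View pics/ringover.png

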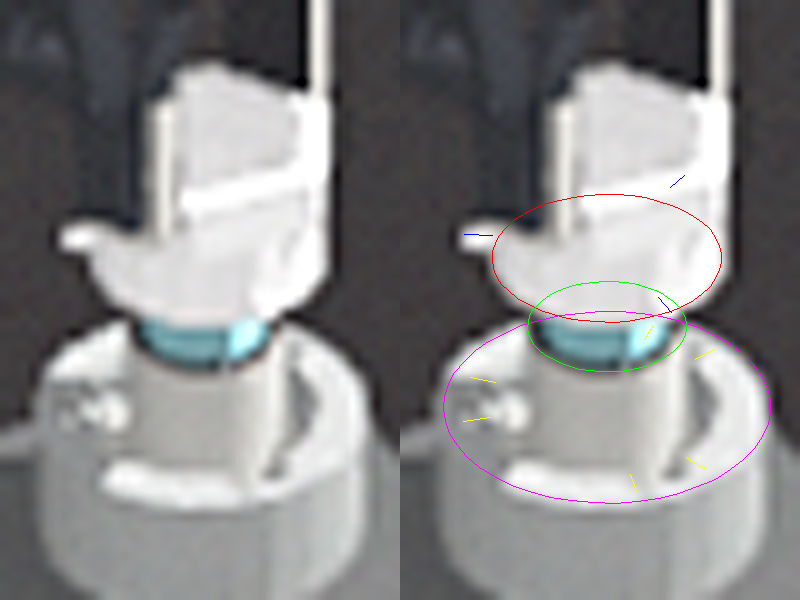

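```bash
python3 -m pendant '{"travel":[[0,0.0003,0.012],[0,0,0.012],[0,0,0.01],[0,0,0.004],[0,0,0],[0,0,0]],"turn":[[0,0,0],[0,0,0],[0,0,0],[0,0,0],[0,0,0],[0,0,0]],"grip":[255,255,255,255,255,255]}'; python3 -m pendant '{"travel":[[0,0,0.002],[0,0,0.002],[0,0,0.002],[0,0,0]],"turn":[[0,0,0],[0,0,0],[0,0,0],[0,0,0]],"grip":[255,255,255,255]}'; python3 go.py
```

```text
time: 20.08
tool_pos: [538.6, 44.6, 60.3]
tool_rot: [[0.782, 0.623, 0.001], [0.623, -0.782, 0.0], [0.0, 0.0, -1.0]]
force: [-0.7, -0.6, -0.9]
grip_width: 48.3
time: 20.58
tool_pos: [538.2, 44.6, 53.8]
tool_rot: [[0.782, 0.623, -0.0], [0.623, -0.782, -0.0], [-0.0, -0.0, -1.0]]
force: [-0.2, -1.0, 0.0]
grip_width: 48.2
t 20.57 pos [538.2  44.6  53.8] yaw_y -51.5 tilt [-0. -0. -1.] w 48.2 F [-0.2 -1.   0. ] T [-0.02  0.01 -0.06] j [ 26.  19. -29.  -0. -43. 103.]
```

```bash
python3 -m pendant '{"travel":[[0,0,0.002],[0,0,0.002],[0,0,0.001],[0,0,0]],"turn":[[0,0,0],[0,0,0],[0,0,0],[0,0,0]],"grip":[255,255,255,255]}'; python3 -m pendant '{"travel":[[0,0,0.001],[0,0,0.0005],[0,0,0]],"turn":[[0,0,0],[0,0,0],[0,0,0]],"grip":[255,255,255]}'; python3 go.py
```

```text
time: 21.08
tool_pos: [538.3, 44.6, 48.9]
tool_rot: [[0.782, 0.623, -0.0], [0.623, -0.782, -0.0], [-0.0, -0.0, -1.0]]
force: [-0.7, -0.6, -0.6]
grip_width: 48.6
time: 21.45
tool_pos: [538.3, 44.6, 47.5]
tool_rot: [[0.782, 0.623, -0.0], [0.623, -0.782, -0.0], [-0.0, -0.0, -1.0]]
force: [0.6, 0.5, -1.7]
grip_width: 48.3
t 21.45 pos [538.3  44.6  47.5] yaw_y -51.5 tilt [-0. -0. -1.] w 48.3 F [ 0.6  0.5 -1.7] T [-0.08  0.09 -0.03] j [ 26.  19. -29.   0. -42. 103.]
```

```bash
python3 -m pendant '{"travel":[[0,0,0.0005],[0,0,0.0003],[0,0,0.0003],[0,0,0.0003],[0,0,0]],"turn":[[0,0,0],[0,0,5],[0,0,5],[0,0,5],[0,0,0]],"grip":[255,255,255,255,255]}'; python3 go.py
```

```text
time: 22.08
tool_pos: [538.3, 44.6, 46.1]
tool_rot: [[0.917, 0.4, -0.0], [0.4, -0.917, -0.0], [-0.0, 0.0, -1.0]]
force: [-0.2, -0.2, -0.9]
grip_width: 48.2
t 22.07 pos [538.3  44.6  46.1] yaw_y -66.4 tilt [-0. -0. -1.] w 48.2 F [-0.2 -0.2 -0.9] T [-0.14  0.15  0.03] j [ 26.  19. -29.   0. -41.  88.]
```

```bash
python3 -m pendant '{"travel":[[0,0,0.0004],[0,0,0.0003],[0,0,0]],"turn":[[0,0,4],[0,0,4],[0,0,0]],"grip":[255,255,255]}'; python3 go.py
```

```text
time: 22.45
tool_pos: [538.4, 44.6, 45.6]
tool_rot: [[0.963, 0.27, 0.0], [0.27, -0.963, 0.0], [0.0, 0.0, -1.0]]
force: [-1.6, 0.5, 1.5]
grip_width: 48.4
t 22.45 pos [538.4  44.6  45.6] yaw_y -74.3 tilt [ 0.  0. -1.] w 48.4 F [-1.6  0.5  1.5] T [-0.12  0.4  -0.05] j [ 26.  19. -29.   0. -41.  80.]
```

```bash
python3 -m pendant '{"travel":[[0,0,0],[0,0,0],[0,0,0]],"turn":[[0,0,3],[0,0,3],[0,0,0]],"grip":[255,255,255]}'; python3 go.py; python3 -m pendant '{"travel":[[0,0,0],[0,0,0]],"turn":[[0,0,3],[0,0,0]],"grip":[255,255]}'; python3 go.py
```

```text
time: 22.82
tool_pos: [538.4, 44.6, 45.6]
tool_rot: [[0.986, 0.168, 0.0], [0.168, -0.986, 0.0], [0.0, -0.0, -1.0]]
force: [-1.1, 0.2, 1.8]
grip_width: 48.0
t 22.82 pos [538.4  44.6  45.6] yaw_y -80.3 tilt [ 0.  0. -1.] w 48.0 F [-1.1  0.2  1.8] T [ 0.2   0.61 -0.01] j [ 26.  19. -29.  -0. -41.  74.]
time: 23.08
tool_pos: [538.5, 44.6, 45.6]
tool_rot: [[0.993, 0.116, 0.0], [0.116, -0.993, 0.0], [0.0, -0.0, -1.0]]
force: [-1.7, 0.7, 2.7]
grip_width: 48.5
t 23.07 pos [538.5  44.6  45.6] yaw_y -83.3 tilt [ 0.  0. -1.] w 48.5 F [-1.7  0.7  2.7] T [ 0.15  0.62 -0.03] j [ 26.  19. -29.   0. -41.  71.]
```

```bash
for i in 1; do python3 -m pendant '{"travel":[[0,0,0],[0,0,0]],"turn":[[0,0,2],[0,0,0]],"grip":[255,255]}' >/dev/null; python3 go.py; python3 -m pendant '{"travel":[[0,0,0],[0,0,0]],"turn":[[0,0,2],[0,0,0]],"grip":[255,255]}'>/dev/null; python3 go.py; done
```

```text
t 23.32 pos [538.4  44.6  45.6] yaw_y -85.4 tilt [ 0.  0. -1.] w 48.5 F [-2.3  1.1  4.5] T [ 0.17  0.79 -0.09] j [ 26.  19. -29.   0. -41.  69.]
t 23.57 pos [538.4  44.6  45.6] yaw_y -87.5 tilt [ 0.  0. -1.] w 48.3 F [-2.   1.2  4.6] T [ 0.21  0.9  -0.04] j [ 26.  19. -29.   0. -41.  67.]
```

```bash
python3 -m pendant '{"travel":[[0,0,-0.0003],[0,0,0]],"turn":[[0,0,2],[0,0,0]],"grip":[255,255]}' >/dev/null; python3 go.py; python3 -m pendant '{"travel":[[0,0,0],[0,0,0]],"turn":[[0,0,2],[0,0,0]],"grip":[255,255]}'>/dev/null; python3 go.py
```

```text
t 23.82 pos [538.4  44.5  45.6] yaw_y -89.5 tilt [ 0. -0. -1.] w 48.4 F [-0.3 -0.1  2.4] T [ 0.02  0.36 -0.05] j [ 26.  19. -29.   0. -41.  65.]
t 24.07 pos [538.4  44.6  45.6] yaw_y -91.5 tilt [-0. -0. -1.] w 48.5 F [-0.4  0.5  0. ] T [-0.    0.17 -0.07] j [ 26.  19. -29.  -0. -41.  63.]
```

```bash
python3 -m pendant '{"travel":[[0,0,0],[0,0,0]],"turn":[[0,0,1.5],[0,0,0]],"grip":[255,255]}' >/dev/null; python3 go.py; python3 -m pendant '{"travel":[[0,0,0],[0,0,0]],"turn":[[0,0,1.5],[0,0,0]],"grip":[255,255]}'>/dev/null; python3 go.py
```

```text
t 24.32 pos [538.3  44.5  45.6] yaw_y -93.0 tilt [-0. -0. -1.] w 48.4 F [-0.5  0.6 -0.4] T [0.04 0.16 0.01] j [ 26.  19. -29.  -0. -41.  61.]
t 24.57 pos [538.2  44.5  45.6] yaw_y -94.5 tilt [-0. -0. -1.] w 48.2 F [-1.2  0.3  0.6] T [ 0.01  0.34 -0.02] j [ 26.  19. -29.  -0. -41.  60.]
```

```bash
python3 -m pendant '{"travel":[[0,0,0],[0,0,0]],"turn":[[0,0,1.5],[0,0,0]],"grip":[255,255]}' >/dev/null; python3 go.py; python3 -m pendant '{"travel":[[0,0,0],[0,0,0]],"turn":[[0,0,1.5],[0,0,0]],"grip":[255,255]}'>/dev/null; python3 go.py
```

```text
t 24.82 pos [538.   44.5  45.6] yaw_y -96.0 tilt [-0.001 -0.    -1.   ] w 48.4 F [-1.6 -0.3  0.8] T [ 0.12  0.64 -0.04] j [ 26.  19. -29.  -0. -41.  58.]
t 25.07 pos [538.   44.5  45.6] yaw_y -97.5 tilt [-0.001 -0.    -1.   ] w 48.5 F [-2.2  0.7  0.6] T [ 0.15  1.01 -0.05] j [ 26.  19. -29.  -0. -41.  57.]
```

```bash
python3 -m pendant '{"travel":[[0,0,0],[0,0,0]],"turn":[[0,0,1.5],[0,0,0]],"grip":[255,255]}' >/dev/null; python3 go.py; python3 -m pendant '{"travel":[[0,0,0],[0,0,0]],"turn":[[0,0,1.5],[0,0,0]],"grip":[255,255]}'>/dev/null; python3 go.py
```

```text
t 25.32 pos [538.   44.5  45.6] yaw_y -99.0 tilt [-0.001 -0.    -1.   ] w 48.5 F [-4.4  0.9  1.1] T [0.26 1.43 0.1 ] j [ 26.  19. -29.  -0. -41.  55.]
t 25.57 pos [537.9  44.5  45.6] yaw_y -100.5 tilt [-0.001 -0.    -1.   ] w 48.1 F [-4.8  1.5  1.3] T [0.48 1.8  0.14] j [ 26.  19. -29.  -0. -41.  54.]
```

```bash
python3 -m pendant '{"travel":[[-0.0005,0,0],[0,0,0]],"turn":[[0,0,0],[0,0,0]],"grip":[255,255]}' >/dev/null; python3 go.py;  python3 -m pendant '{"travel":[[0,0,0],[0,0,0]],"turn":[[0,0,1],[0,0,0]],"grip":[255,255]}'>/dev/null; python3 go.py
```

```text
t 25.82 pos [537.9  44.5  45.6] yaw_y -100.5 tilt [ 0. -0. -1.] w 48.5 F [-2.6 -0.8 -2. ] T [-0.21  0.91  0.15] j [ 26.  19. -29.   0. -41.  54.]
t 26.07 pos [537.8  44.6  45.6] yaw_y -101.5 tilt [-0. -0. -1.] w 48.3 F [-1.6 -1.2 -2.9] T [-0.32  0.81  0.44] j [ 26.  19. -29.   0. -41.  53.]
```

```bash
python3 -m pendant '{"travel":[[0,0,0]],"turn":[[0,0,-0.5]],"grip":[255]}' >/dev/null; python3 go.py;python3 -m pendant '{"travel":[[0,0,0]],"turn":[[0,0,0]],"grip":[255]}' >/dev/null; python3 go.py
```

```text
t 26.2 pos [537.8  44.6  45.6] yaw_y -101.0 tilt [-0.  0. -1.] w 48.0 F [-1.4 -0.7 -3.1] T [-0.59  0.61 -0.24] j [ 26.  19. -29.  -0. -41.  53.]
t 26.32 pos [537.8  44.6  45.6] yaw_y -101.0 tilt [-0.  0. -1.] w 48.3 F [-1.8 -0.5 -2.6] T [-0.51  0.55 -0.11] j [ 26.  19. -29.  -0. -41.  53.]
```

```bash
python3 -m pendant '{"travel":[[0,0,0],[0,0,0]],"turn":[[0,0,0.3],[0,0,0]],"grip":[255,255]}' >/dev/null; python3 go.py;python3 -m pendant '{"travel":[[0,0,0]],"turn":[[0,0,0]],"grip":[255]}' >/dev/null; python3 go.py
```

```text
t 26.57 pos [537.8  44.6  45.6] yaw_y -101.2 tilt [-0. -0. -1.] w 48.0 F [-1.3 -1.3 -5. ] T [-0.64  0.46  0.33] j [ 26.  19. -29.   0. -41.  53.]
t 26.7 pos [537.8  44.6  45.6] yaw_y -101.2 tilt [-0. -0. -1.] w 48.2 F [-1.2 -1.5 -4.7] T [-0.73  0.4   0.27] j [ 26.  19. -29.   0. -41.  53.]
```

```bash
python3 -m pendant '{"travel":[[0,0,0],[0,0,0],[0,0,0],[0,0,0],[0,0,-0.02],[0,0,-0.05],[0,0,-0.06],[0,0,0],[0,0,0]],"turn":[[0,0,0],[0,0,0],[0,0,0],[0,0,0],[0,0,0],[0,0,0],[0,0,0],[0,0,0],[0,0,0]],"grip":[0,0,0,0,0,0,0,0,0]}'; python3 - <<'E'
from fit import *
im=vision.get_image("scene")
u,v=proj(im,[538,44.6,45]).astype(int)
b=im["pixels"][v-25:v+25,u-30:u+30];A=cv2.resize(b,None,fx=8,fy=8,interpolation=cv2.INTER_CUBIC)
cv2.imwrite("pics/final.png",A);cv2.imwrite("pics/final_full.png",im["pixels"])
E
```

```text
time: 27.82
tool_pos: [537.6, 44.7, 175.8]
tool_rot: [[0.981, -0.196, 0.0], [-0.196, -0.981, 0.001], [0.0, -0.001, -1.0]]
force: [-0.1, 0.6, -0.7]
grip_width: 85.4
```

View pics/final.png

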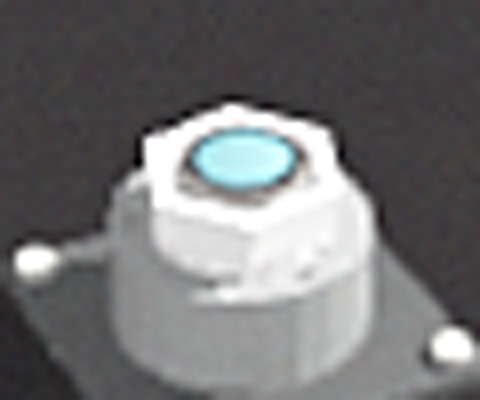

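View pics/final_full.png

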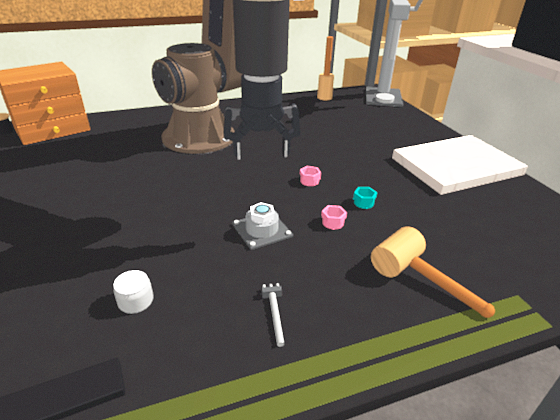

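```bash
python3 -c "
from cell import sign_off
print(sign_off())"
```

```text
the job is handed in; nothing more can be done
None
```

The lens is seated in the cell with the white ring screwed down over it. I handed the job in at about 28 s, with no verdict reported.

**Lens:** I centred it in the jaws with two grips at right angles. I then lowered it into the bore until it touched the seat, with a contact force of about 5 N and the underside about 19.3 mm above the bench. After I let go, the scene camera showed it upright and in place.

**Ring:** It went into the notches without catching, and the skirt reached the flange with the ring's underside about 27.3 mm above the bench. I turned it clockwise to about 50 degrees past the notch.

**Last checks:**
- The final picture shows the ring level and sitting in the cell, with the gripper clear of everything. The mallet, punch and tin look as they did at the start.
- **Tightness:** one torque reading reached 0.44 N m, just over the 0.4 limit. I backed off 0.5 degrees and turned in again by 0.3, and the torque was about 0.3 N m when I let go. That is above the 0.2 N m target.
- **Clamp force:** I had no way to read the force between ring and lens, so the required 3 N is inferred from that torque. I did not grip the ring again to confirm it held after release.
- **Cameras:** the two cameras disagreed by about 2 mm on the cell and 3 mm on the lens. I fixed the final position from the lens held over the cell, and the low side forces during insertion supported it.

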